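# Unload the check weights from the balance into their cups

## Task

The balance check is finished: take the stack of four brass weights down from the top, one weight at a time, and lay each flat in its own black storage cup, the one bored just a little wider than that weight. The weights must never touch the bench, and the dropper bottle and the orange-capped bottle standing nearby stay upright where they are.

Things in the scene. Friction and masses are not known exactly. Their poses are not given: they have to be found in the camera images.
- weight_50: the smallest of four plain brass disc weights, 22 mm across and 16 mm high, 50 g; at the start it stands centred to within 2 mm on weight_100, so that the four make one stepped stack with the smallest on top. Origin: centre of its underside, z up.
- weight_100: the second smallest of four plain brass disc weights, 32 mm across and 15 mm high, 100 g; at the start it stands centred to within 2 mm on weight_200, so that the four make one stepped stack with the smallest on top. Origin: centre of its underside, z up.
- weight_200: the second largest of four plain brass disc weights, 44 mm across and 16 mm high, 200 g; at the start it stands centred to within 2 mm on weight_500, so that the four make one stepped stack with the smallest on top. Origin: centre of its underside, z up.
- weight_500: the largest of four plain brass disc weights, 58 mm across and 23 mm high, 500 g; at the start it stands centred to within 2 mm on the steel pan of a white top-pan balance (pan 115 mm across, its top 60 mm above the bench; balance fixed, 200 x 165 mm, no part higher than the pan), so that the four make one stepped stack with the smallest on top. Origin: centre of its underside, z up.
- cup_50: the smallest of four low black round storage cups with a blue felt floor, open on top, fixed to the bench: the cup of the 22 mm weight. Bore 30 mm across, widening to 36 mm in the top 3.5 mm; felt floor 8 mm above the bench, rim 14 mm above the bench, 46 mm across outside; a weight lying in it stands 10 mm proud of the rim. Origin: centre of its underside, on the bench.
- cup_100: the second smallest of four low black round storage cups with a blue felt floor, open on top, fixed to the bench: the cup of the 32 mm weight. Bore 40 mm across, widening to 46 mm in the top 3.5 mm; felt floor 8 mm above the bench, rim 14 mm above the bench, 56 mm across outside; a weight lying in it stands 9 mm proud of the rim. Origin: centre of its underside, on the bench.
- cup_200: the second largest of four low black round storage cups with a blue felt floor, open on top, fixed to the bench: the cup of the 44 mm weight. Bore 52 mm across, widening to 58 mm in the top 3.5 mm; felt floor 8 mm above the bench, rim 14 mm above the bench, 68 mm across outside; a weight lying in it stands 10 mm proud of the rim. Origin: centre of its underside, on the bench.
- cup_500: the largest of four low black round storage cups with a blue felt floor, open on top, fixed to the bench: the cup of the 58 mm weight. Bore 66 mm across, widening to 72 mm in the top 3.5 mm; felt floor 8 mm above the bench, rim 17 mm above the bench, 82 mm across outside; a weight lying in it stands 14 mm proud of the rim. Origin: centre of its underside, on the bench.
- oil_bottle: brown glass dropper bottle, black dropper top, 33 mm across, 102 mm high, standing loose in front of the microscope, on the side of the balance: a bystander. Origin: centre of its underside. The fixed microscope behind it spans y = 0.20 to -0.20: stage from x = 0.48 on, 140 mm high, above it the head from x = 0.63 on; carry the weights past in front of the head, about x = 0.42.
- bottle_b: clear reagent bottle with an orange cap, 52 mm across, 101 mm high, standing loose on the bench in front of the microscope, on the side of the cups: a bystander. Origin: centre of its underside.
Not all that is in view belongs to the job. What is shaped like the cup_50 but pink or red is not meant.

How it is judged:
On the way, in this order (a step that is already met when the one before it is completed fails the run):
1. the smallest weight (22 mm) lies flat in its own cup (horizontal distance between weight_50 and cup_50 below 0.0065 m and z of weight_50 in the frame of cup_50 between 0.005 and 0.0105 m and angle between weight_50's own z axis and vertical below 0.1 rad), for 0.2 s.
2. the second smallest weight (32 mm) lies flat in its own cup (horizontal distance between weight_100 and cup_100 below 0.0065 m and z of weight_100 in the frame of cup_100 between 0.005 and 0.0105 m and angle between weight_100's own z axis and vertical below 0.1 rad), for 0.2 s.
3. the second largest weight (44 mm) lies flat in its own cup (horizontal distance between weight_200 and cup_200 below 0.0065 m and z of weight_200 in the frame of cup_200 between 0.005 and 0.0105 m and angle between weight_200's own z axis and vertical below 0.1 rad), for 0.2 s.
4. the largest weight (58 mm) lies flat in its own cup (horizontal distance between weight_500 and cup_500 below 0.0065 m and z of weight_500 in the frame of cup_500 between 0.005 and 0.0105 m and angle between weight_500's own z axis and vertical below 0.1 rad), for 0.2 s.
At the end, for the whole second after the job is handed in: All four weights lie in their own cups: each centre within 6.5 mm of its cup's centre, underside on the felt floor (5 to 10.5 mm above the bench), tilted less than 0.1 rad, at rest and released; both bottles upright (under 0.2 rad) and within 30 mm of where they stood (all of step 1 and all of step 2 and all of step 3 and all of step 4 and linear speed of each of weight_50, weight_100, weight_200, weight_500 below 0.02 m/s and contact force between the fingers and weight_50 below 0.2 N and contact force between the fingers and weight_100 below 0.2 N and contact force between the fingers and weight_200 below 0.2 N and contact force between the fingers and weight_500 below 0.2 N and angle between each of oil_bottle, bottle_b's own z axis and vertical below 0.2 rad and distance of each of oil_bottle, bottle_b from where it was at the start of the episode below 0.03 m); the robot touches nothing.
It fails at once if a weight touches the bench (height (world z) of any of weight_50, weight_100, weight_200, weight_500 below 0.004 m).
It fails at once if one of the two bottles is knocked over or pushed away (angle between any of oil_bottle, bottle_b's own z axis and vertical above 0.5 rad or distance of any of oil_bottle, bottle_b from where it was at the start of the episode above 0.03 m).
It also fails if it takes over 122 s, if anything falls off the work surface, if the arm or the gripper's body presses on something with over 40 N, if the wrist force passes 120 N, or if a joint passes its speed limit or range.

## Robot

A 6-joint arm with a two-finger parallel gripper is mounted at the origin on a cart in front of the work surface, level with it; the furniture and walls round the work are solid. World frame = base frame: x ahead of the robot, y to its left, z up, the work surface at z = 0. Lengths are in m, angles in rad, forces in N, time in s.
With the tool pointing down it reaches from about 0.3 to 0.875 m from the base axis. Payload 6.4 kg.
Tool frame: the origin (TCP) lies at the very end of the fingers, on their centre line; the grasp point (between the pads) lies 19 mm behind it; z points along the fingers, y is the line along which they close (so a half turn about z gives the same grasp; the last joint's range is limited). The gripper opens to 85 mm and grips with 20 to 120 N. Pads are 22 mm wide; open, the fingers measure 114 mm over their backs; the gripper's body (76 mm by 85 mm) begins 54 mm behind the grasp point. The pads swing forward as they close: fully open they stand 13 mm farther back than shut.
Start: joints at [-1.544, 0.181, 1.607, -0, 1.354, -0.206], TCP at [0.133, -0.559, 0.231] pointing down, gripper open.
Joint ranges: [-2.99, 2.99], [-0.89, 2.07], [0.3, 2.58], [-1.14, 4.28], [0, 2.63], [-3.12, 3.12]. Speed limits (rad/s): [2.57, 2.57, 3.01, 3.14, 3.14, 3.14].

## Interface

Orientations are given as a unit quaternion [w, x, y, z].
In Python, from bench import * gives the robot as it stands. The module is installed in compiled form; this text tells all that it offers.
- The arm moves only by the tool arm_command, never from a script. Its arguments are lists of equal length, an entry for each row: "dp": the shift along the tool's x, y, z in units of 0.25 m (1.0 is 0.25 m), a list of three; "turn": the turn, a rotation vector about the tool's x, y, z in units of 30 degrees (1.0 is 30 degrees), a list of three; "jaw": the opening, from 0 (shut) to 1 (fully open). A call has 1 to 5 rows; each row is the pose to reach, as a shift and turn from the pose commanded when the call began, along the tool's axes at that moment; what a row does not reach only later rows make up. A row lasts 1/8 s, in which the tool goes at most 62.5 mm and 10.7 degrees, less where a joint would pass 70% of its speed; a pose out of reach is approached as far as the arm can. A call with a number of a shift or a turn outside -1 to 1 is refused whole. A call with a gripper value outside its range is refused whole. The fingers move at their own pace and stop on an object; the grip force is fixed at half the most. Time passes only in rows, so rows that repeat a pose let the fingers close. It gives the time, the measured TCP pose, the force, the opening and the grip force at its end, in the units of the state.
- get_obs(): the state, without advancing time (a new reading comes with each control period).
- camera(name): name is "scene" or "side" or "wrist"; returns the picture (400x640x3 uint8, blue, green, red); there is no depth.
- get_calibration(name): a dict with "camera_matrix" (3x3 intrinsics, pixels), "R" (3x3) and "t" (3): a world point X has camera coordinates R X + t; the wrist camera has in their place "mount" (4x4, takes a point from camera to tool coordinates, whose origin is the TCP and whose axes are the flange's). Camera axes: x right, y down, z forward; pixel columns grow to the right and rows downward; lengths in m; the calibration is good to about 2 mm. A picture is of the moment at which its call begins: read the wrist's pose just before it. get_calibration takes no time and is no camera call.
- hand_in(): hands the job in; it is judged then, once.
The state is a dict: "time_s": time; "q": joint angles; "dq": joint speeds; "joint_efforts": joint torques, N m; "eef_pos": TCP position; "eef_rot": TCP orientation; "wrist_force": force on the tool from outside, world axes, zero at the start; "torque": the same for the moment, N m; "opening": opening from 0.0 (shut) to 1.0 (fully open); "grasp_force": force on a finger pad.
Only numpy, scipy, OpenCV 4.12 (cv2) and the standard library are available. Lean on these libraries where they do the work, as an engineer would, in place of code of your own. Each camera call takes 0.05 s, during which the arm holds its last target. There are 200 camera calls.

## Working session

There is one attempt and no reset: what is moved stays moved. The work goes in short steps, Python scripts to look and compute and a tool call to move; the robot and the scene stay as the last step left them, time stands still between calls to the robot, and variables do not carry over. Pictures are saved under pics/ and viewed, at most 14 in all, crops included, and the job is handed in when it is done.

Besides the shell and the picture viewer there is one more tool, called after "Call:" in YAML: its name, and indented under it one key for each argument. arm_command: Moves the arm, as the interface text tells. Its arguments: {"type":"object","properties":{"dp":{"type":"array"},"turn":{"type":"array"},"jaw":{"type":"array"}},"required":["dp","turn","jaw"]}

```bash
mkdir -p pics
python3 - <<'E'
from bench import *
import cv2,numpy as np
np.set_printoptions(precision=4,suppress=True)
o=get_obs();print(o['time_s'],o['eef_pos'],o['eef_rot'],o['opening'])
for n in("scene","side"):
    cv2.imwrite(f'pics/{n}0.png',camera(n));c=get_calibration(n)
    print(n,c['camera_matrix'],-np.array(c['R']).T@np.array(c['t']),c['R'])
print(get_calibration('wrist'))
E
```

```text
0.0 [ 0.1327 -0.5589  0.2304] [-0.0009  0.9932  0.1161  0.0001] 0.999468377472969
scene [[383.8867   0.     322.4477]
 [  0.     383.8867 196.8156]
 [  0.       0.       1.    ]] [-0.3485  0.3898  0.8873] [[-0.5347 -0.8448  0.0206]
 [-0.5414  0.3237 -0.7759]
 [ 0.6488 -0.4261 -0.6305]]
side [[449.5105   0.     320.7184]
 [  0.     449.5105 200.3822]
 [  0.       0.       1.    ]] [ 0.0842 -1.231   0.8701] [[ 0.9307 -0.3657 -0.0093]
 [-0.2103 -0.5141 -0.8316]
 [ 0.2993  0.7759 -0.5553]]
{'camera_matrix': array([[343.8068,   0.    , 320.4763],
       [  0.    , 343.8068, 202.7581],
       [  0.    ,   0.    ,   1.    ]]), 'mount': array([[-0.    , -0.9498, -0.3129,  0.0785],
       [ 1.    ,  0.0001, -0.0003,  0.0001],
       [ 0.0003, -0.3129,  0.9498, -0.1424],
       [ 0.    ,  0.    ,  0.    ,  1.    ]])}
```

View pics/scene0.png

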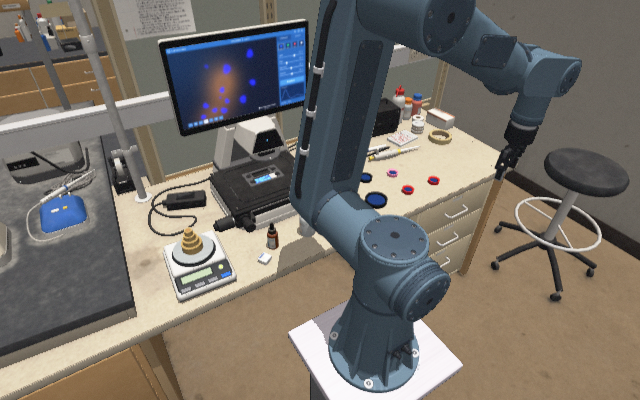

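View pics/side0.png

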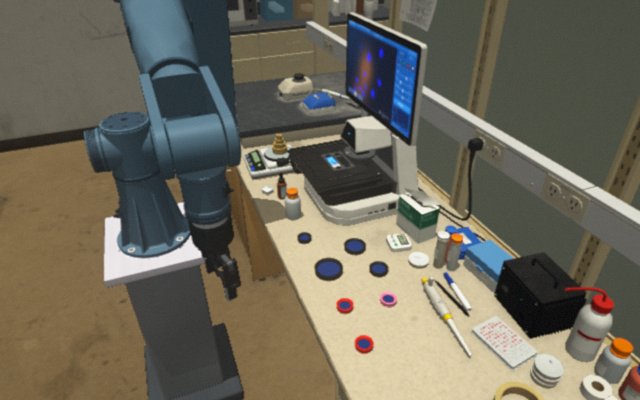

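Scene picture: the balance and stack are at about (187,245), the oil bottle at (272,236). The side picture shows black cups at (305,238), (354,246), (328,269) and (378,269). It also shows red or pink decoys at (345,305), (388,299) and (363,344), and bottle_b at (292,203). Next I measure these and enlarge the cups.

```bash
cat > h.py <<'E'
import cv2,numpy as np
np.set_printoptions(precision=4,suppress=True)
def ray(c,u,v):
    K,R,t=[np.array(c[k],float) for k in('camera_matrix','R','t')]
    return -R.T@t, R.T@np.linalg.solve(K,[u,v,1])
def onz(c,u,v,z):
    o,d=ray(c,u,v); return o+d*(z-o[2])/d[2]
def wristcal(c,o):
    w,x,y,z=o['eef_rot']; from scipy.spatial.transform import Rotation as Ro
    T=np.eye(4);T[:3,:3]=Ro.from_quat([x,y,z,w]).as_matrix();T[:3,3]=o['eef_pos']
    M=np.linalg.inv(T@c['mount']);return dict(camera_matrix=c['camera_matrix'],R=M[:3,:3],t=M[:3,3])
def blobs(m,amin):
    n,l,s,c=cv2.connectedComponentsWithStats(m.astype(np.uint8)); 
    return [(c[i],s[i],l==i) for i in range(1,n) if s[i][4]>=amin]
E
python3 - <<'E'
from bench import *
from h import *
S=cv2.imread('pics/side0.png');C=cv2.imread('pics/scene0.png');cs,cc=get_calibration('side'),get_calibration('scene')
h=cv2.cvtColor(S,cv2.COLOR_BGR2HSV)
m=(h[...,0]>105)&(h[...,0]<130)&(h[...,1]>110)&(h[...,2]>30); m[:225]=0;m[320:]=0;m[:,:280]=0;m[:,405:]=0
for c,s,l in blobs(m,15):
    pts=np.argwhere(l)[:,::-1]; P=np.array([onz(cs,u,v,.008)[:2] for u,v in pts])
    print('felt',c,s[4],onz(cs,*c,.008)[:2],'ext',P.max(0)-P.min(0))
# dark rims outer silhouettes
g=(h[...,2]<75); g[:228]=0;g[285:]=0;g[:,:285]=0;g[:,400:]=0
for c,s,l in blobs(g|m,40):
    pts=np.argwhere(l)[:,::-1]; P=np.array([onz(cs,u,v,.010)[:2] for u,v in pts]); print('cup',c,s,(P.max(0)+P.min(0))/2,P.max(0)-P.min(0))
for n,I,c,x0,x1,y0,y1 in(('side',S,cs,260,300,125,165),('scene',C,cc,165,215,220,260)):
    hh=cv2.cvtColor(I,cv2.COLOR_BGR2HSV);b=(hh[...,0]>10)&(hh[...,0]<30)&(hh[...,1]>90);q=np.zeros_like(b);q[y0:y1,x0:x1]=b[y0:y1,x0:x1]
    for cen,s,l in blobs(q,30):
        print(n,cen,s); 
        for r in range(s[1],s[1]+s[3]):
            xs=np.where(l[r])[0]; print(r,xs.min(),xs.max(),end='; ')
a=cv2.resize(S[225:360,280:420],None,fx=4,fy=4,interpolation=cv2.INTER_CUBIC)
cv2.imwrite('pics/c1.png',a)
b=np.hstack([cv2.resize(C[215:275,150:290],(700,300)),]);d=cv2.resize(S[125:225,240:310],(350,500));cv2.imwrite('pics/c2.png',b)
for n,u,v,c in(('oil base',272,247,cc),('bottb base',293,216,cs),('oil side',282,197,cs)):print(n,onz(c,u,v,0))
E
```

```text
felt [304. 237.] 35 [ 0.427 -0.196] ext [0.0262 0.0233]
felt [354.4574 245.5271] 129 [ 0.5534 -0.2917] ext [0.0476 0.0462]
felt [328.1296 268.4332] 247 [ 0.4421 -0.3554] ext [0.0616 0.0571]
felt [378.3587 268.2283] 92 [ 0.5733 -0.4076] ext [0.0351 0.0347]
felt [387.9524 298.381 ] 42 [ 0.543  -0.5195] ext [0.0209 0.0204]
felt [344.45  304.875] 40 [ 0.429  -0.4978] ext [0.0214 0.0182]
cup [304.0204 237.7245] [298 233  13  10  98] [ 0.4253 -0.201 ] [0.0395 0.0475]
cup [354.5021 246.1561] [345 239  20  15 237] [ 0.5518 -0.2963] [0.0644 0.0694]
cup [328.2288 269.0801] [316 259  26  21 437] [ 0.4411 -0.3583] [0.0768 0.0867]
cup [378.2789 268.9632] [370 262  18  15 190] [ 0.5709 -0.4109] [0.0511 0.0565]
cup [387.9524 298.381 ] [384 296   9   6  42] [ 0.5418 -0.521 ] [0.0209 0.0204]
cup [344.45  304.875] [340 302  10   6  40] [ 0.4281 -0.4994] [0.0213 0.0182]
side [279.0396 144.3084] [272 133  15  21 227]
133 276 280; 134 276 281; 135 276 281; 136 276 281; 137 276 282; 138 275 283; 139 275 283; 140 275 283; 141 274 285; 142 273 285; 143 273 285; 144 272 286; 145 272 286; 146 272 286; 147 273 286; 148 273 285; 149 273 285; 150 273 286; 151 273 286; 152 274 284; 153 275 282; scene [190.7603 241.7554] [181 227  22  27 413]
227 188 189; 228 186 190; 229 185 191; 230 184 191; 231 184 193; 232 184 193; 233 184 194; 234 183 196; 235 183 197; 236 183 198; 237 183 199; 238 183 200; 239 182 201; 240 182 201; 241 182 201; 242 181 201; 243 181 201; 244 181 201; 245 181 201; 246 182 202; 247 182 201; 248 182 201; 249 183 200; 250 183 200; 251 184 198; 252 184 197; 253 186 195; oil base [0.4345 0.0604 0.    ]
bottb base [ 0.434  -0.0673 -0.    ]
oil side [0.4346 0.0564 0.    ]
```

View pics/c1.png

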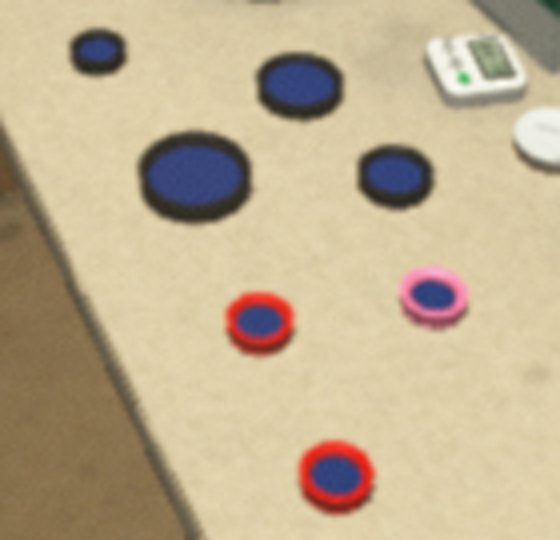

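The enlarged crop shows four black cups with distinct bores, clearly apart from the three red or pink decoys: cup_50 (305,238), cup_200 (354,246), cup_500 (328,269) and cup_100 (378,269). The felt extents of about 26, 47, 60 and 35 mm fit. Next I compute the stack position and the first move.

Run:
```python
from bench import *
from h import *
cs,cc=get_calibration('side'),get_calibration('scene')
print('top',onz(cc,188.3,231,.13),onz(cs,278.7,134.5,.13))
print('500 base mid', onz(cc,191.5,246,.075),onz(cs,279.3,149,.075))
```

```text
top [0.4952 0.2805 0.13  ] [0.5002 0.2838 0.13  ]
500 base mid [0.4912 0.2835 0.075 ] [0.4955 0.2718 0.075 ]
```

Call:
arm_command:
  dp:
    - [0.17,-0.06,-0.05]
    - [0.35,-0.13,-0.1]
    - [0.53,-0.2,-0.15]
    - [0.72,-0.26,-0.2]
    - [0.9,-0.33,-0.28]
  turn:
    - [0,0,0.1]
    - [0,0,0.2]
    - [0,0,0.3]
    - [0,0,0.4]
    - [0,0,0.444]
  jaw: [1,1,1,1,1]

```text
time_s: 0.72
eef_pos: [0.3336, -0.4258, 0.3008]
eef_rot: [-0.001, 1.0, -0.0, -0.0]
wrist_force: [-0.8, -0.1, 0.1]
opening: 0.993
grasp_force: 0.0
```

Call:
arm_command:
  dp:
    - [0.18,-0.12,0]
    - [0.36,-0.24,0]
    - [0.56,-0.38,0]
    - [0.75,-0.5,0]
    - [0.75,-0.5,0]
  turn:
    - [0,0,0]
    - [0,0,0]
    - [0,0,0]
    - [0,0,0]
    - [0,0,0]
  jaw: [1,1,1,1,1]

```text
time_s: 1.35
eef_pos: [0.5224, -0.2992, 0.3005]
eef_rot: [-0.001, 1.0, 0.003, -0.0]
wrist_force: [-0.5, -0.4, 0.7]
opening: 0.997
grasp_force: 0.0
```

```bash
cat > cups.py <<'E'
from bench import *
from h import *
import sys
o=get_obs();I=camera('wrist');c=wristcal(get_calibration('wrist'),o);cv2.imwrite(f'pics/{sys.argv[1]}.png',I)
print(o['time_s'],o['eef_pos'])
h=cv2.cvtColor(I,cv2.COLOR_BGR2HSV);m=(h[...,0]>105)&(h[...,0]<130)&(h[...,1]>110)&(h[...,2]>30)
for cen,s,l in blobs(m,150):
    k,_=cv2.findContours(l.astype(np.uint8),0,1);e=cv2.fitEllipse(k[0]) if len(k[0])>5 else None
    P=np.array([onz(c,u,v,.008)[:2] for u,v in np.argwhere(l)[:,::-1]]);print(cen,s[4],onz(c,*e[0],.008)[:2],P.max(0)-P.min(0))
E
python3 cups.py w1
```

```text
1.35 [ 0.5224 -0.2992  0.3005]
[411.4563 116.2396] 960 [ 0.5703 -0.4109] [0.0419 0.0414]
[317.467  132.1872] 1501 [ 0.5503 -0.2954] [0.053  0.0537]
[499.0144 142.023 ] 348 [ 0.5394 -0.5237] [0.0251 0.0256]
[365.061  215.9634] 1886 [ 0.4392 -0.3599] [0.0663 0.0677]
[247.3531 226.1232] 422 [ 0.4235 -0.2002] [0.0323 0.0317]
[469.223  226.2338] 278 [ 0.4252 -0.5024] [0.025 0.026]
[560.9804 231.7882] 255 [ 0.4177 -0.629 ] [0.0252 0.0253]
```

View pics/w1.png

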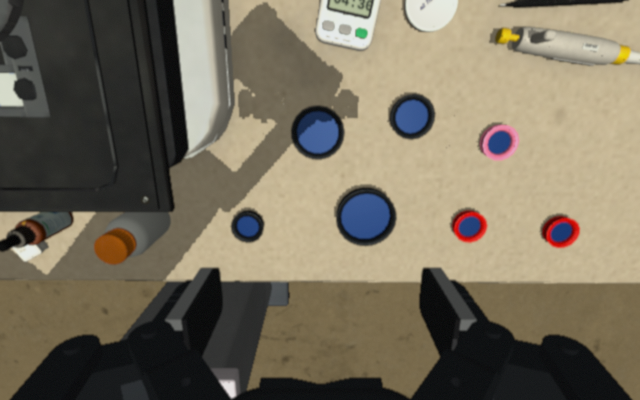

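The wrist view shows all cups with bore extents of 32, 42, 53 and 67 mm, consistent with 30, 40, 52 and 66. cup_50 is at (247,226), cup_500 at (365,216), cup_200 at (317,132) and cup_100 at (411,116). Now to the stack.

Call:
arm_command:
  dp:
    - [-0.15,-0.1,0]
    - [-0.3,-0.28,0]
    - [-0.41,-0.5,0]
    - [-0.41,-0.74,0]
    - [-0.41,-0.98,0]
  turn:
    - [0,0,0]
    - [0,0,0]
    - [0,0,0]
    - [0,0,0]
    - [0,0,0]
  jaw: [1,1,1,1,1]

```text
time_s: 2.02
eef_pos: [0.4163, -0.0569, 0.3013]
eef_rot: [0.0, 1.0, -0.002, 0.0]
wrist_force: [0.2, 0.5, 0.1]
opening: 0.998
grasp_force: 0.0
```

Call:
arm_command:
  dp:
    - [0,-0.24,0]
    - [0,-0.48,0]
    - [0,-0.72,0]
    - [0,-0.96,0]
    - [0,-0.98,0]
  turn:
    - [0,0,0]
    - [0,0,0]
    - [0,0,0]
    - [0,0,0]
    - [0,0,0]
  jaw: [1,1,1,1,1]

```text
time_s: 2.65
eef_pos: [0.4165, 0.1899, 0.3011]
eef_rot: [-0.0, 1.0, 0.002, -0.0]
wrist_force: [1.0, -0.6, -0.9]
opening: 0.996
grasp_force: 0.0
```

Call:
arm_command:
  dp:
    - [0.06,-0.15,0]
    - [0.12,-0.3,0]
    - [0.17,-0.36,0]
    - [0.17,-0.36,0]
    - [0.17,-0.36,0]
  turn:
    - [0,0,0]
    - [0,0,0]
    - [0,0,0]
    - [0,0,0]
    - [0,0,0]
  jaw: [1,1,1,1,1]

```text
time_s: 3.28
eef_pos: [0.4598, 0.276, 0.301]
eef_rot: [0.0, 1.0, -0.001, -0.0]
wrist_force: [-0.5, -1.9, -1.3]
opening: 1.001
grasp_force: 0.0
```

```bash
cat > stack.py <<'E'
from bench import *
from h import *
import sys
o=get_obs();I=camera('wrist');cv2.imwrite(f'pics/{sys.argv[1]}.png',I);np.savez(f'pics/{sys.argv[1]}.npz',p=o['eef_pos'],r=o['eef_rot'])
print(o['time_s'],o['eef_pos'],o['eef_rot'],o['opening'])
E
python3 stack.py w2
```

```text
3.275 [0.4598 0.276  0.301 ] [ 0.0004  1.     -0.0007 -0.0004] 1.001159545617123
```

View pics/w2.png

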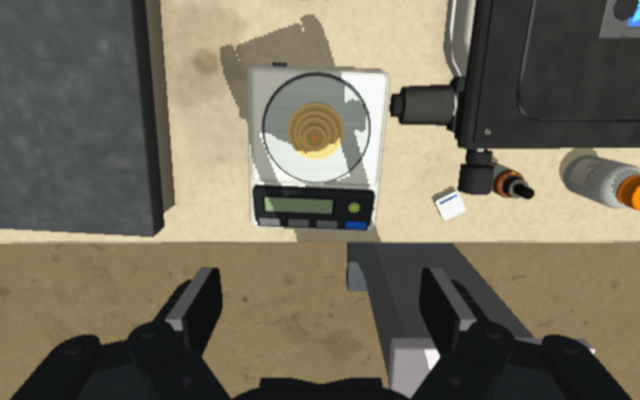

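Run:
```python
from bench import *
from h import *
I=cv2.imread('pics/w2.png');z=np.load('pics/w2.npz');c=wristcal(get_calibration('wrist'),dict(eef_pos=z['p'],eef_rot=z['r']))
J=cv2.resize(I[95:170,275:360],None,fx=7,fy=7,interpolation=cv2.INTER_CUBIC)
cv2.imwrite('pics/w2c.png',J)
h=cv2.cvtColor(I,cv2.COLOR_BGR2HSV);m=(h[...,0]>10)&(h[...,0]<32)&(h[...,1]>90);q=np.zeros_like(m);q[90:170,275:360]=m[90:170,275:360]
for cen,s,l in blobs(q,100):print(cen,s)
# expected top-face circles if the stack were at one xy
R,t,K=c['R'],c['t'],c['camera_matrix']
for zz,r in((.130,.011),(.114,.016),(.099,.022),(.083,.029)):
    f=lambda X:(lambda p:(p/p[2])[:2])(K@(R@np.array(X)+t))
    print(zz,f([.495,.281,zz]),f([.495-r,.281,zz]),f([.495+r,.281,zz]))
```

```text
[315.2959 130.1694] [ 288  103   55   55 2379]
0.13 [314.2693 139.7807] [314.3551 151.8849] [314.1815 127.4051]
0.114 [314.5429 137.426 ] [314.6573 154.1774] [314.4249 120.1515]
0.099 [314.7773 135.4093] [314.9226 157.4137] [314.6259 112.495 ]
0.083 [315.0066 133.4361] [315.1833 161.1089] [314.8205 104.3114]
```

View pics/w2c.png

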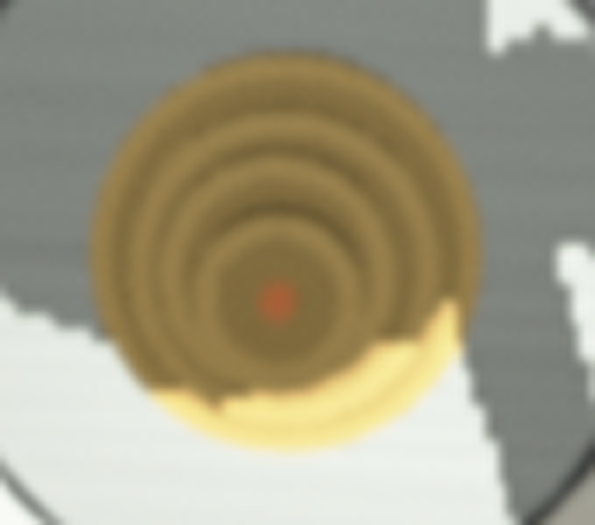

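Top disc: centre at (314.6,138), the red dot; 500 g disc centre column 315. That puts the stack at about (0.4965, 0.2807), consistent with both fixed cameras to within 4 mm. Descending on weight_50.

Call:
arm_command:
  dp:
    - [0.147,-0.019,0.1]
    - [0.147,-0.019,0.3]
    - [0.147,-0.019,0.5]
    - [0.147,-0.019,0.65]
    - [0.147,-0.019,0.716]
  turn:
    - [0,0,0]
    - [0,0,0]
    - [0,0,0]
    - [0,0,0]
    - [0,0,0]
  jaw: [0.6,0.6,0.6,0.6,0.6]

```text
time_s: 3.95
eef_pos: [0.4951, 0.2811, 0.1202]
eef_rot: [0.001, 1.0, -0.0, -0.002]
wrist_force: [0.3, -0.5, 1.2]
opening: 0.601
grasp_force: 0.0
```

```bash
python3 stack.py w3; python3 -c "
from bench import *;import cv2;I=camera('side');cv2.imwrite('pics/s3.png',cv2.resize(I[60:180,210:330],(480,480),interpolation=cv2.INTER_CUBIC))
import numpy as np;a=cv2.imread('pics/w3.png')[150:400,200:440];cv2.imwrite('pics/w3c.png',cv2.resize(a,(480,500)))
cv2.imwrite('pics/w3s3.png',np.hstack([cv2.resize(a,(400,416)),cv2.resize(cv2.imread('pics/s3.png'),(400,416))]))"
```

```text
3.95 [0.4951 0.2811 0.1202] [ 0.0007  1.     -0.0004 -0.0017] 0.600787678748003
```

View pics/w3s3.png

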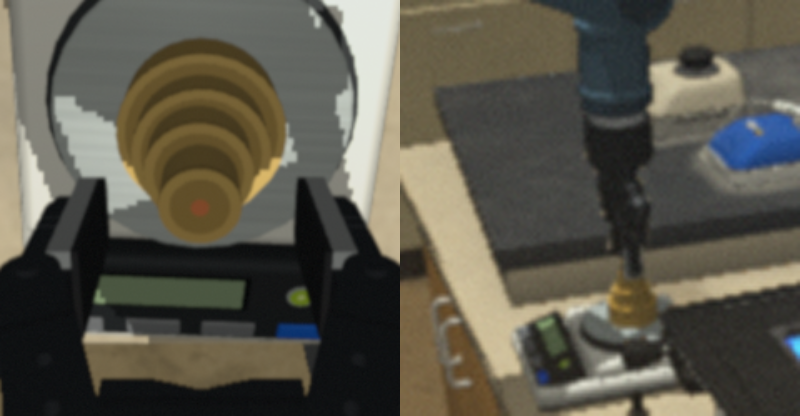

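The fingers straddle weight_50 evenly: the dot is at about (319,274) in the full image. I check its position with the ray, then close.

Run:
```python
from bench import *
from h import *
z=np.load('pics/w3.npz');c=wristcal(get_calibration('wrist'),dict(eef_pos=z['p'],eef_rot=z['r']))
print(onz(c,319.4,274.2,.130))
```

```text
[0.4972 0.2811 0.13  ]
```

Call:
arm_command:
  dp:
    - [0.005,0,0]
    - [0.005,0,0]
    - [0.005,0,0]
    - [0.005,0,0]
    - [0.005,0,0]
  turn:
    - [0,0,0]
    - [0,0,0]
    - [0,0,0]
    - [0,0,0]
    - [0,0,0]
  jaw: [0.4,0.3,0.2,0.1,0.0]

```text
time_s: 4.68
eef_pos: [0.4991, 0.2829, 0.1245]
eef_rot: [-0.0, 1.0, 0.0, 0.002]
wrist_force: [-0.8, -1.2, 6.9]
opening: 0.215
grasp_force: 58.5
```

Call:
arm_command:
  dp:
    - [0,0,-0.02]
    - [0,0,-0.06]
    - [0,0,-0.12]
    - [0,0,-0.2]
    - [0,0,-0.28]
  turn:
    - [0,0,0]
    - [0,0,0]
    - [0,0,0]
    - [0,0,0]
    - [0,0,0]
  jaw: [0,0,0,0,0]

```text
time_s: 5.3
eef_pos: [0.498, 0.2826, 0.194]
eef_rot: [-0.0, 1.0, 0.0, 0.0]
wrist_force: [0.8, -0.1, -0.6]
opening: 0.211
grasp_force: 58.7
```

```bash
python3 stack.py w4; python3 -c "
from bench import *;import cv2;I=camera('side')
import numpy as np;a=cv2.imread('pics/w4.png')[140:400,200:440]
cv2.imwrite('pics/w4s.png',np.hstack([cv2.resize(a,(400,433)),cv2.resize(I[60:160,230:322],(398,433),interpolation=cv2.INTER_CUBIC)]))"
```

```text
5.3 [0.498  0.2826 0.194 ] [-0.0001  1.      0.0002  0.0004] 0.21063861434256362
```

View pics/w4s.png

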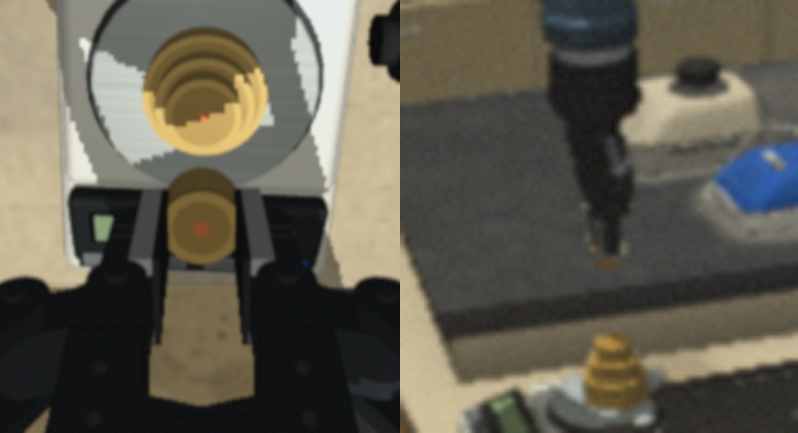

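Weight_50 is held level and the rest of the stack is undisturbed. Its dot is at about (321,277) and weight_100's dot at (322,211). Carrying it to cup_50.

Call:
arm_command:
  dp:
    - [-0.08,0.08,-0.04]
    - [-0.2,0.27,-0.04]
    - [-0.28,0.5,-0.04]
    - [-0.3,0.74,-0.04]
    - [-0.3,0.98,-0.04]
  turn:
    - [0,0,0]
    - [0,0,0]
    - [0,0,0]
    - [0,0,0]
    - [0,0,0]
  jaw: [0,0,0,0,0]

```text
time_s: 6.02
eef_pos: [0.4221, 0.0361, 0.2023]
eef_rot: [0.0, 1.0, 0.001, 0.0]
wrist_force: [0.2, 0.8, 0.1]
opening: 0.209
grasp_force: 58.7
```

Call:
arm_command:
  dp:
    - [0,0.24,0]
    - [0,0.48,0]
    - [0,0.7,0]
    - [0,0.88,0]
    - [0,0.95,0]
  turn:
    - [0,0,0]
    - [0,0,0]
    - [0,0,0]
    - [0,0,0]
    - [0,0,0]
  jaw: [0,0,0,0,0]

```text
time_s: 6.65
eef_pos: [0.4226, -0.2022, 0.2021]
eef_rot: [0.0, 1.0, -0.001, -0.0]
wrist_force: [-1.0, -0.1, -1.7]
opening: 0.208
grasp_force: 58.8
```

```bash
python3 cups.py w5
python3 - <<'E'
from bench import *
from h import *
z=np.load('pics/w4.npz');c=wristcal(get_calibration('wrist'),dict(eef_pos=z['p'],eef_rot=z['r']))
print('held rel tcp',onz(c,321.2,277.4,z['p'][2]+.008)-z['p'],'w100',onz(c,321.8,210.8,.114))
E
```

```text
6.65 [ 0.4226 -0.2022  0.2021]
[424.913   30.1962] 3125 [ 0.5506 -0.2953] [0.0505 0.0533]
[559.4354  13.0545] 1192 [ 0.5639 -0.4113] [0.0242 0.04  ]
[480.7967 154.1218] 3595 [ 0.4402 -0.3606] [0.0664 0.0661]
[318.2229 170.5101] 794 [ 0.4242 -0.2004] [0.0317 0.0311]
[621.46   168.0091] 550 [ 0.4259 -0.5029] [0.0264 0.0256]
held rel tcp [-0.0006 -0.0008  0.008 ] w100 [0.4976 0.2812 0.114 ]
```

Call:
arm_command:
  dp:
    - [0.008,-0.008,0.15]
    - [0.008,-0.008,0.35]
    - [0.008,-0.008,0.55]
    - [0.008,-0.008,0.67]
    - [0.008,-0.008,0.69]
  turn:
    - [0,0,0]
    - [0,0,0]
    - [0,0,0]
    - [0,0,0]
    - [0,0,0]
  jaw: [0,0,0,0,0]

```text
time_s: 7.32
eef_pos: [0.4235, -0.1954, 0.0278]
eef_rot: [-0.002, 1.0, 0.001, -0.002]
wrist_force: [-0.2, 0.5, -0.5]
opening: 0.209
grasp_force: 58.8
```

```bash
python3 stack.py w6
python3 - <<'E'
from bench import *
from h import *
o=get_obs();c=wristcal(get_calibration('wrist'),o);K,R,t=c['camera_matrix'],c['R'],c['t']
p=K@(R@np.array([.4242,-.2004,.014])+t);print(p/p[2])
cv2.imwrite('pics/w6c.png',cv2.resize(cv2.imread('pics/w6.png')[170:400,200:440],None,fx=2.5,fy=2.5))
E
```

```text
7.325 [ 0.4235 -0.1954  0.0278] [-0.0018  1.      0.0008 -0.002 ] 0.20906427863133825
[327.8181 253.2274   1.    ]
```

View pics/w6c.png

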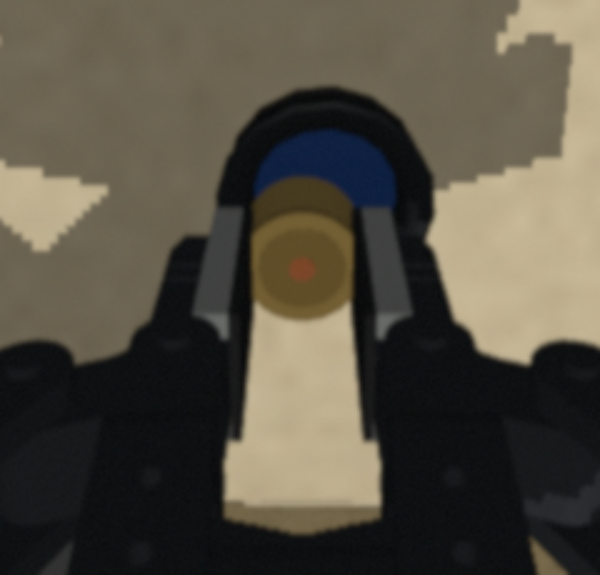

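The weight (crop column 302) sits about 4.5 mm left of the cup's centre (column 325), matching the measured TCP y of -0.1954. I correct this before lowering.

Call:
arm_command:
  dp:
    - [0.001,0.01,0]
    - [0.002,0.019,0]
    - [0.002,0.019,0]
  turn:
    - [0,0,0]
    - [0,0,0]
    - [0,0,0]
  jaw: [0,0,0]

```text
time_s: 7.75
eef_pos: [0.4263, -0.2036, 0.0309]
eef_rot: [0.001, 1.0, 0.0, 0.001]
wrist_force: [-0.2, -0.2, -0.8]
opening: 0.215
grasp_force: 58.8
```

```bash
cat > chk.py <<'E'
# held disc vs. cup: columns of red dot and blue felt, plus averaged TCP reading
from bench import *
from h import *
import sys
o=get_obs();I=camera('wrist');cv2.imwrite(f'pics/{sys.argv[1]}.png',I);c=wristcal(get_calibration('wrist'),o)
h=cv2.cvtColor(I,cv2.COLOR_BGR2HSV)
print(o['time_s'],o['eef_pos'],o['opening'],o['wrist_force'])
m=(h[...,0]>105)&(h[...,0]<130)&(h[...,1]>110)&(h[...,2]>20)
for cen,s,l in blobs(m,100):print('felt x0,x1,y0',s[0],s[0]+s[2],s[1],onz(c,s[0]+s[2]/2,s[1],.008)[:2],onz(c,*cen,.008)[:2])
b=(h[...,0]>=12)&(h[...,0]<32)&(h[...,1]>90);b[:150]=0;b[:,:230]=0;b[:,410:]=0
for cen,s,l in blobs(b,300):print('brass',s)
r=((h[...,0]<12)|(h[...,0]>172))&(h[...,1]>110);r[:,:280]=0;r[:,360:]=0
for cen,s,l in blobs(r,6):
    if s[4]<200:print('dot',cen,s[4],onz(c,*cen,o['eef_pos'][2]+.008)[:2])
E
python3 chk.py w7
```

```text
7.75 [ 0.4263 -0.2036  0.0309] 0.21512362080789144 [-0.162  -0.1727 -0.8351]
felt x0,x1,y0 481 592 0 [ 0.541  -0.2958] [ 0.5345 -0.2957]
felt x0,x1,y0 563 640 161 [ 0.4717 -0.3411] [ 0.4374 -0.3523]
felt x0,x1,y0 285 343 224 [ 0.4388 -0.2007] [ 0.4315 -0.1989]
brass [ 299  242   44   56 2060]
brass [289 375  64   9 368]
dot [320.5    277.2083] 48 [ 0.4258 -0.204 ]
```

Call:
arm_command:
  dp:
    - [0,0,0]
    - [0,0,0]
    - [0,0,0]
  turn:
    - [0,0,0]
    - [0,0,0]
    - [0,0,0]
  jaw: [0,0,0]

```text
time_s: 8.18
eef_pos: [0.4254, -0.2027, 0.0298]
eef_rot: [-0.0, 1.0, 0.0, -0.0]
wrist_force: [-0.7, 0.3, -1.0]
opening: 0.211
grasp_force: 58.8
```

```bash
python3 chk.py w8
```

```text
8.175 [ 0.4254 -0.2027  0.0298] 0.21071673243181244 [-0.7333  0.3361 -0.9674]
felt x0,x1,y0 485 596 0 [ 0.5398 -0.2958] [ 0.5338 -0.2958]
felt x0,x1,y0 567 640 161 [ 0.4712 -0.34  ] [ 0.437  -0.3512]
felt x0,x1,y0 287 345 223 [ 0.439  -0.2009] [ 0.4313 -0.1993]
brass [ 299  242   44   56 2061]
brass [289 375  64   9 382]
dot [320.5    277.2083] 48 [ 0.425  -0.2032]
```

Call:
arm_command:
  dp:
    - [-0.003,-0.005,0]
    - [-0.003,-0.01,0.012]
    - [-0.003,-0.01,0.026]
    - [-0.003,-0.01,0.04]
    - [-0.003,-0.01,0.05]
  turn:
    - [0,0,0]
    - [0,0,0]
    - [0,0,0]
    - [0,0,0]
    - [0,0,0]
  jaw: [0,0,0,0,0]

```text
time_s: 8.85
eef_pos: [0.4247, -0.2003, 0.0182]
eef_rot: [-0.0, 1.0, 0.0, -0.0]
wrist_force: [-9.9, 7.3, 34.8]
opening: 0.212
grasp_force: 62.6
```

Call:
arm_command:
  dp:
    - [0,0,0]
    - [0,0,0]
    - [0,0,0]
  turn:
    - [0,0,0]
    - [0,0,0]
    - [0,0,0]
  jaw: [0,0,0]

```text
time_s: 9.22
eef_pos: [0.4247, -0.2003, 0.0184]
eef_rot: [-0.0, 1.0, 0.0, -0.0]
wrist_force: [-5.6, 3.2, 17.3]
opening: 0.209
grasp_force: 60.6
```

```bash
python3 chk.py w9
```

```text
9.225 [ 0.4247 -0.2003  0.0184] 0.20947412825611011 [-5.6305  3.1794 17.2639]
felt x0,x1,y0 510 619 0 [ 0.5366 -0.2961] [ 0.5319 -0.296 ]
felt x0,x1,y0 589 640 176 [ 0.4659 -0.3347] [ 0.4341 -0.3451]
felt x0,x1,y0 291 351 230 [ 0.4391 -0.2009] [ 0.4335 -0.2004]
brass [ 299  242   44   57 2106]
dot [320.25   277.6458] 48 [ 0.424  -0.2006]
```

Felt contact: underside at 0.0184 - 0.0104 = 0.008. Releasing and rising.

Call:
arm_command:
  dp:
    - [0,0,-0.004]
    - [0,0,-0.004]
    - [0,0,-0.004]
    - [0,0,-0.1]
    - [0,0,-0.3]
  turn:
    - [0,0,0]
    - [0,0,0]
    - [0,0,0]
    - [0,0,0]
    - [0,0,0]
  jaw: [0.3,0.5,0.5,0.5,0.5]

```text
time_s: 9.9
eef_pos: [0.423, -0.199, 0.091]
eef_rot: [-0.002, 1.0, 0.0, -0.002]
wrist_force: [0.7, -0.1, 1.0]
opening: 0.499
grasp_force: 0.0
```

```bash
cat > after.py <<'E'
from bench import *
from h import *
import sys
o=get_obs();I=camera('wrist');cv2.imwrite(f'pics/{sys.argv[1]}.png',I);c=wristcal(get_calibration('wrist'),o);print(o['time_s'],o['eef_pos'],o['opening'])
h=cv2.cvtColor(I,cv2.COLOR_BGR2HSV);b=(h[...,0]>=8)&(h[...,0]<32)&(h[...,1]>120)
for cen,s,l in blobs(b,150):
    if s[2]<150:
        k,_=cv2.findContours(l.astype(np.uint8),0,1);print('brass',s,onz(c,*cen,.02))
r=((h[...,0]<12)|(h[...,0]>172))&(h[...,1]>110)
for cen,s,l in blobs(r,6):
    if s[4]<200:print('dot',cen,s[4],onz(c,*cen,float(sys.argv[2]))[:2])
E
python3 after.py w10 .024
```

```text
9.9 [ 0.423 -0.199  0.091] 0.49866055706372603
brass [306 195  35  38 993] [ 0.4229 -0.2007  0.02  ]
brass [   0  204   90   90 6400] [ 0.3986 -0.007   0.02  ]
dot [322.8889 216.7222] 18 [ 0.4227 -0.2007]
```

Weight_50 lies at (0.4227,-0.2007), within 2 mm of its cup's centre. Going back for weight_100.

Call:
arm_command:
  dp:
    - [0,0,-0.2]
    - [0,-0.1,-0.4]
    - [0,-0.3,-0.44]
    - [0,-0.54,-0.44]
    - [0,-0.78,-0.44]
  turn:
    - [0,0,0]
    - [0,0,0]
    - [0,0,0]
    - [0,0,0]
    - [0,0,0]
  jaw: [0.65,0.65,0.65,0.65,0.65]

```text
time_s: 10.58
eef_pos: [0.4247, -0.0039, 0.2026]
eef_rot: [0.0, 1.0, -0.0, 0.001]
wrist_force: [0.4, 0.3, 0.1]
opening: 0.655
grasp_force: 0.0
```

Call:
arm_command:
  dp:
    - [0,-0.24,0]
    - [0,-0.48,0]
    - [0,-0.72,0]
    - [0,-0.92,0]
    - [0,-0.98,0]
  turn:
    - [0,0,0]
    - [0,0,0]
    - [0,0,0]
    - [0,0,0]
    - [0,0,0]
  jaw: [0.65,0.65,0.65,0.65,0.65]

```text
time_s: 11.2
eef_pos: [0.424, 0.2421, 0.202]
eef_rot: [-0.0, 1.0, 0.002, -0.0]
wrist_force: [0.4, -0.0, 0.9]
opening: 0.65
grasp_force: 0.0
```

Call:
arm_command:
  dp:
    - [0.1,-0.08,0]
    - [0.22,-0.16,0]
    - [0.292,-0.165,0]
    - [0.292,-0.165,0]
    - [0.292,-0.165,0]
  turn:
    - [0,0,0]
    - [0,0,0]
    - [0,0,0]
    - [0,0,0]
    - [0,0,0]
  jaw: [0.65,0.65,0.65,0.65,0.65]

```text
time_s: 11.82
eef_pos: [0.4969, 0.2802, 0.2018]
eef_rot: [0.0, 1.0, -0.0, -0.001]
wrist_force: [-0.1, -0.4, -0.6]
opening: 0.648
grasp_force: 0.0
```

```bash
python3 after.py w11 .114
```

```text
11.825 [0.4969 0.2802 0.2018] 0.6481623629426386
brass [ 285  154   67   72 3472] [0.4841 0.2827 0.02  ]
brass [552 233  29  20 283] [0.4272 0.0278 0.02  ]
dot [559.2443 240.7405] 131 [0.4701 0.105 ]
dot [575.9  242.44] 50 [0.4687 0.0924]
dot [556.2045 262.6818] 44 [0.4521 0.1033]
```

Call:
arm_command:
  dp:
    - [0.002,-0.003,0.1]
    - [0.002,-0.003,0.25]
    - [0.002,-0.003,0.35]
    - [0.002,-0.003,0.379]
    - [0.002,-0.003,0.379]
  turn:
    - [0,0,0]
    - [0,0,0]
    - [0,0,0]
    - [0,0,0]
    - [0,0,0]
  jaw: [0.65,0.65,0.65,0.65,0.65]

```text
time_s: 12.5
eef_pos: [0.4979, 0.2817, 0.1079]
eef_rot: [0.0, 1.0, 0.0, -0.0]
wrist_force: [0.4, 0.3, 0.3]
opening: 0.651
grasp_force: 0.0
```

Call:
arm_command:
  dp:
    - [0,0,0]
    - [0,0,0]
    - [0,0,0]
  turn:
    - [0,0,0]
    - [0,0,0]
    - [0,0,0]
  jaw: [0.6,0.55,0.5]

```text
time_s: 12.88
eef_pos: [0.4985, 0.2819, 0.1082]
eef_rot: [-0.0, 1.0, 0.0, 0.001]
wrist_force: [-0.4, 0.9, -0.2]
opening: 0.501
grasp_force: 0.0
```

```bash
python3 chk.py w12
```

```text
12.875 [0.4985 0.2819 0.1082] 0.5010540625185171 [-0.3851  0.8791 -0.1565]
felt x0,x1,y0 367 383 359 [0.3536 0.2338] [0.3487 0.2337]
brass [ 269  184  107  120 9639]
brass [261 371 119  13 851]
dot [320.5  273.88] 50 [0.4996 0.2814]
```

Call:
arm_command:
  dp:
    - [0,0,0.004]
    - [0,0,0.004]
    - [0,0,0.004]
    - [0,0,0.004]
    - [0,0,0.004]
  turn:
    - [0,0,0]
    - [0,0,0]
    - [0,0,0]
    - [0,0,0]
    - [0,0,0]
  jaw: [0.4,0.3,0.2,0.1,0]

```text
time_s: 13.55
eef_pos: [0.4984, 0.2819, 0.107]
eef_rot: [-0.0, 1.0, 0.0, 0.0]
wrist_force: [-0.5, -0.5, 5.7]
opening: 0.333
grasp_force: 59.1
```

Call:
arm_command:
  dp:
    - [0,0,-0.02]
    - [0,0,-0.08]
    - [0,0,-0.2]
    - [0,0,-0.34]
    - [0,0,-0.38]
  turn:
    - [0,0,0]
    - [0,0,0]
    - [0,0,0]
    - [0,0,0]
    - [0,0,0]
  jaw: [0,0,0,0,0]

```text
time_s: 14.18
eef_pos: [0.4996, 0.2822, 0.2047]
eef_rot: [-0.001, 1.0, 0.0, 0.002]
wrist_force: [0.2, 0.2, -0.3]
opening: 0.336
grasp_force: 59.3
```

```bash
python3 chk.py w13;python3 -c "
import cv2;cv2.imwrite('pics/w13c.png',cv2.resize(cv2.imread('pics/w13.png')[110:350,200:440],None,fx=2.5,fy=2.5))"
```

```text
14.175 [0.4996 0.2822 0.2047] 0.33586040688148594 [ 0.2468  0.1647 -0.2945]
brass [ 287  157   72  149 8319]
brass [ 274  309   94   75 5182]
dot [320.4898 274.7143] 49 [0.5003 0.2818]
```

View pics/w13c.png

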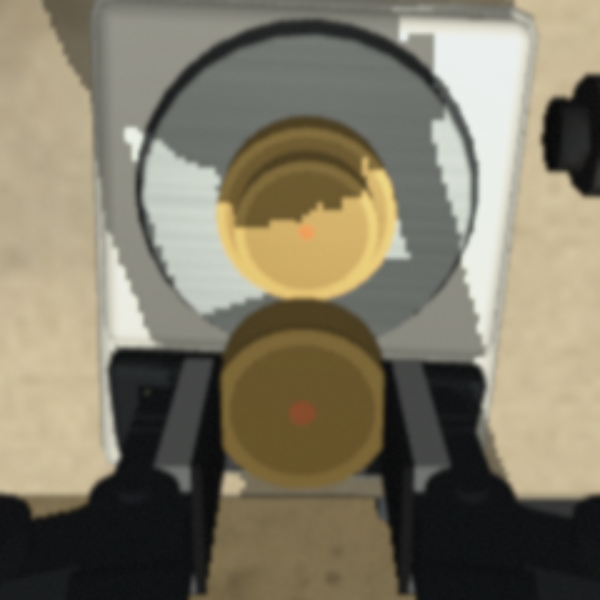

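Weight_100 is held level with its dot at (320,275), and weight_200 still sits centred below at (322,203). Carrying it to cup_100.

Call:
arm_command:
  dp:
    - [-0.08,0.08,0]
    - [-0.2,0.27,0]
    - [-0.28,0.5,0]
    - [-0.3,0.74,0]
    - [-0.3,0.98,0]
  turn:
    - [0,0,0]
    - [0,0,0]
    - [0,0,0]
    - [0,0,0]
    - [0,0,0]
  jaw: [0,0,0,0,0]

```text
time_s: 14.85
eef_pos: [0.4217, 0.0354, 0.2005]
eef_rot: [-0.0, 1.0, 0.001, -0.001]
wrist_force: [1.2, -0.6, -1.1]
opening: 0.332
grasp_force: 59.4
```

Call:
arm_command:
  dp:
    - [0,0.24,0]
    - [0,0.48,0]
    - [0,0.72,0]
    - [0,0.88,0]
    - [0,0.98,0]
  turn:
    - [0,0,0]
    - [0,0,0]
    - [0,0,0]
    - [0,0,0]
    - [0,0,0]
  jaw: [0,0,0,0,0]

```text
time_s: 15.48
eef_pos: [0.4222, -0.21, 0.2002]
eef_rot: [-0.001, 1.0, -0.001, -0.001]
wrist_force: [-0.8, -0.8, -1.6]
opening: 0.336
grasp_force: 59.5
```

Call:
arm_command:
  dp:
    - [0.12,0.16,0]
    - [0.26,0.35,0]
    - [0.4,0.55,0]
    - [0.53,0.73,0]
    - [0.59,0.81,0]
  turn:
    - [0,0,0]
    - [0,0,0]
    - [0,0,0]
    - [0,0,0]
    - [0,0,0]
  jaw: [0,0,0,0,0]

```text
time_s: 16.1
eef_pos: [0.571, -0.4126, 0.1988]
eef_rot: [-0.001, 1.0, -0.0, -0.001]
wrist_force: [0.0, -0.3, -1.1]
opening: 0.336
grasp_force: 59.5
```

Call:
arm_command:
  dp:
    - [0,0,0]
    - [0,0,0]
  turn:
    - [0,0,0]
    - [0,0,0]
  jaw: [0,0]

```text
time_s: 16.35
eef_pos: [0.57, -0.4096, 0.2]
eef_rot: [-0.001, 1.0, 0.0, -0.001]
wrist_force: [-0.4, 0.4, -1.0]
opening: 0.331
grasp_force: 59.5
```

```bash
python3 cups.py w14;python3 - <<'E'
from bench import *
from h import *
print('w200',onz(wristcal(get_calibration('wrist'),dict(eef_pos=[.4996,.2822,.2047],eef_rot=[-.001,1,0,.002])),322.4,202.8,.099))
E
```

```text
16.35 [ 0.57   -0.4096  0.2   ]
[321.4689 171.8842] 1365 [ 0.5703 -0.4107] [0.0407 0.0409]
[207.2864 190.1877] 2046 [ 0.5513 -0.2951] [0.0527 0.0521]
[431.5564 201.7335] 514 [ 0.5392 -0.5233] [0.0259 0.0261]
[250.8235 277.7843] 153 [ 0.4509 -0.3329] [0.0314 0.0162]
[404.4071 296.5857] 280 [ 0.4267 -0.5042] [0.0235 0.0243]
[513.6975 303.9524] 357 [ 0.4174 -0.6288] [0.0238 0.0261]
w200 [0.4968 0.2805 0.099 ]
```

Call:
arm_command:
  dp:
    - [-0.001,0.004,0.15]
    - [-0.001,0.004,0.35]
    - [-0.001,0.004,0.53]
    - [-0.001,0.004,0.64]
    - [-0.001,0.004,0.68]
  turn:
    - [0,0,0]
    - [0,0,0]
    - [0,0,0]
    - [0,0,0]
    - [0,0,0]
  jaw: [0,0,0,0,0]

```text
time_s: 17.02
eef_pos: [0.5692, -0.4097, 0.0295]
eef_rot: [-0.001, 1.0, 0.0, -0.001]
wrist_force: [-0.1, -0.7, -0.4]
opening: 0.332
grasp_force: 59.5
```

Call:
arm_command:
  dp:
    - [0,0,0]
    - [0,0,0]
    - [0,0,0]
  turn:
    - [0,0,0]
    - [0,0,0]
    - [0,0,0]
  jaw: [0,0,0]

```text
time_s: 17.4
eef_pos: [0.5714, -0.4125, 0.0334]
eef_rot: [0.001, 1.0, 0.0, 0.001]
wrist_force: [-0.3, 0.3, -0.3]
opening: 0.335
grasp_force: 59.5
```

```bash
python3 chk.py w15
```

```text
17.4 [ 0.5714 -0.4125  0.0334] 0.33460461562948635 [-0.3433  0.2667 -0.3373]
felt x0,x1,y0 279 354 211 [ 0.5902 -0.411 ] [ 0.581  -0.4084]
felt x0,x1,y0 59 154 236 [ 0.5762 -0.2996] [ 0.551  -0.2944]
felt x0,x1,y0 492 542 276 [ 0.552  -0.5218] [ 0.5392 -0.5237]
brass [ 287  230   68   75 4186]
dot [320.5  274.64] 50 [ 0.5722 -0.413 ]
```

Call:
arm_command:
  dp:
    - [-0.002,-0.002,0.006]
    - [-0.003,-0.004,0.012]
    - [-0.003,-0.004,0.02]
    - [-0.003,-0.004,0.03]
    - [-0.003,-0.004,0.04]
  turn:
    - [0,0,0]
    - [0,0,0]
    - [0,0,0]
    - [0,0,0]
    - [0,0,0]
  jaw: [0,0,0,0,0]

```text
time_s: 18.08
eef_pos: [0.5698, -0.4107, 0.0212]
eef_rot: [-0.0, 1.0, 0.0, -0.0]
wrist_force: [0.2, 1.4, -1.5]
opening: 0.334
grasp_force: 59.5
```

Call:
arm_command:
  dp:
    - [0,0,0]
    - [0,0,0]
    - [0,0,0]
  turn:
    - [0,0,0]
    - [0,0,0]
    - [0,0,0]
  jaw: [0,0,0]

```text
time_s: 18.45
eef_pos: [0.5699, -0.4108, 0.0217]
eef_rot: [0.0, 1.0, 0.0, 0.0]
wrist_force: [-0.3, 0.3, -0.6]
opening: 0.335
grasp_force: 59.5
```

```bash
python3 chk.py w16
```

```text
18.45 [ 0.5699 -0.4108  0.0217] 0.3345062145149 [-0.2874  0.3307 -0.6354]
felt x0,x1,y0 279 360 216 [ 0.5903 -0.4108] [ 0.5823 -0.4098]
felt x0,x1,y0 45 147 243 [ 0.5759 -0.2997] [ 0.5511 -0.2942]
felt x0,x1,y0 506 559 285 [ 0.5521 -0.5213] [ 0.5392 -0.5238]
brass [ 287  230   68   75 4236]
dot [320.4314 274.6275] 51 [ 0.5707 -0.4112]
```

Call:
arm_command:
  dp:
    - [0,0,0.008]
    - [0,0,0.016]
    - [0,0,0.021]
    - [0,0,0.021]
    - [0,0,0.021]
  turn:
    - [0,0,0]
    - [0,0,0]
    - [0,0,0]
    - [0,0,0]
    - [0,0,0]
  jaw: [0,0,0,0,0]

```text
time_s: 19.12
eef_pos: [0.5698, -0.4108, 0.0163]
eef_rot: [-0.0, 1.0, 0.0, 0.0]
wrist_force: [-0.2, -0.1, -0.7]
opening: 0.339
grasp_force: 59.6
```

Call:
arm_command:
  dp:
    - [0,0,0]
    - [0,0,0]
    - [0,0,0]
    - [0,0,-0.1]
    - [0,0,-0.3]
  turn:
    - [0,0,0]
    - [0,0,0]
    - [0,0,0]
    - [0,0,0]
    - [0,0,0]
  jaw: [0.42,0.55,0.6,0.6,0.6]

```text
time_s: 19.75
eef_pos: [0.5681, -0.4092, 0.089]
eef_rot: [-0.002, 1.0, 0.0, -0.002]
wrist_force: [-0.2, -1.2, 1.0]
opening: 0.601
grasp_force: 0.0
```

```bash
python3 after.py w17 .023
```

```text
19.75 [ 0.5681 -0.4092  0.089 ] 0.600807752136701
brass [469  49  47  31 994] [ 0.6596 -0.5053  0.02  ]
brass [ 300  186   49   52 2003] [ 0.5703 -0.4112  0.02  ]
brass [ 40 367  37  32 614] [ 0.4287 -0.2012  0.02  ]
dot [323.1176 214.4118] 17 [ 0.5698 -0.411 ]
dot [476.1818 219.    ] 22 [ 0.5668 -0.5101]
dot [462.48 224.88] 50 [ 0.5627 -0.5018]
dot [486.5714 218.4286] 7 [ 0.5672 -0.5167]
dot [454.6667 229.8889] 9 [ 0.5592 -0.4971]
dot [498.2857 232.    ] 7 [ 0.5577 -0.5258]
dot [450.5789 236.3158] 19 [ 0.5546 -0.495 ]
dot [454.1429 236.4286] 7 [ 0.5545 -0.4974]
dot [503.3 239.2] 10 [ 0.5526 -0.53  ]
dot [448.9545 246.3636] 22 [ 0.5473 -0.4948]
dot [499.6212 255.8636] 66 [ 0.5404 -0.5296]
dot [466.4444 265.5556] 9 [ 0.533  -0.5083]
dot [483.2143 268.    ] 14 [ 0.5312 -0.52  ]
dot [476.7 269. ] 10 [ 0.5304 -0.5156]
dot [ 53.6 392.2] 10 [ 0.4205 -0.1997]
```

Weight_100 is centred in its cup at (0.570,-0.411). Back for weight_200.

Call:
arm_command:
  dp:
    - [0,0,-0.2]
    - [-0.1,-0.12,-0.4]
    - [-0.24,-0.3,-0.45]
    - [-0.38,-0.48,-0.45]
    - [-0.52,-0.66,-0.45]
  turn:
    - [0,0,0]
    - [0,0,0]
    - [0,0,0]
    - [0,0,0]
    - [0,0,0]
  jaw: [0.8,0.8,0.8,0.8,0.8]

```text
time_s: 20.42
eef_pos: [0.4389, -0.2447, 0.2043]
eef_rot: [0.001, 1.0, 0.0, 0.001]
wrist_force: [-0.5, 0.1, 0.4]
opening: 0.798
grasp_force: 0.0
```

Call:
arm_command:
  dp:
    - [-0.06,-0.22,0]
    - [-0.08,-0.45,0]
    - [-0.08,-0.69,0]
    - [-0.08,-0.93,0]
    - [-0.08,-1.0,0]
  turn:
    - [0,0,0]
    - [0,0,0]
    - [0,0,0]
    - [0,0,0]
    - [0,0,0]
  jaw: [0.8,0.8,0.8,0.8,0.8]

```text
time_s: 21.05
eef_pos: [0.4193, 0.0071, 0.2042]
eef_rot: [-0.0, 1.0, 0.002, 0.001]
wrist_force: [0.6, -1.5, -0.3]
opening: 0.8
grasp_force: 0.0
```

Call:
arm_command:
  dp:
    - [0,-0.24,0]
    - [0,-0.48,0]
    - [0,-0.72,0]
    - [0.1,-0.92,0]
    - [0.2,-1.0,0]
  turn:
    - [0,0,0]
    - [0,0,0]
    - [0,0,0]
    - [0,0,0]
    - [0,0,0]
  jaw: [0.8,0.8,0.8,0.8,0.8]

```text
time_s: 21.68
eef_pos: [0.4698, 0.2573, 0.2042]
eef_rot: [-0.0, 1.0, 0.002, 0.001]
wrist_force: [1.2, 0.4, -0.2]
opening: 0.802
grasp_force: 0.0
```

Call:
arm_command:
  dp:
    - [0.08,-0.07,0]
    - [0.112,-0.094,0.12]
    - [0.112,-0.094,0.3]
    - [0.112,-0.094,0.42]
    - [0.112,-0.094,0.453]
  turn:
    - [0,0,0]
    - [0,0,0]
    - [0,0,0]
    - [0,0,0]
    - [0,0,0]
  jaw: [0.8,0.8,0.8,0.8,0.8]

```text
time_s: 22.3
eef_pos: [0.4962, 0.2773, 0.0885]
eef_rot: [0.001, 1.0, 0.0, -0.002]
wrist_force: [-0.2, -0.2, 0.7]
opening: 0.798
grasp_force: 0.0
```

Call:
arm_command:
  dp:
    - [0,0,0]
    - [0,0,0]
    - [0,0,0]
  turn:
    - [0,0,0]
    - [0,0,0]
    - [0,0,0]
  jaw: [0.75,0.7,0.65]

```text
time_s: 22.68
eef_pos: [0.4986, 0.278, 0.0921]
eef_rot: [-0.0, 1.0, 0.0, 0.001]
wrist_force: [0.1, 0.3, 0.5]
opening: 0.647
grasp_force: 0.0
```

```bash
python3 chk.py w18
```

```text
22.675 [0.4986 0.278  0.0921] 0.6474417761490592 [0.0847 0.3384 0.4799]
felt x0,x1,y0 380 391 376 [0.3515 0.2236] [0.3465 0.2236]
brass [  257   193   116   127 11398]
dot [313.5319 277.5745] 47 [0.4979 0.2807]
```

Call:
arm_command:
  dp:
    - [0,-0.01,0]
    - [0,-0.01,0]
    - [0,-0.01,0]
    - [0,-0.01,0]
    - [0,-0.01,0]
  turn:
    - [0,0,0]
    - [0,0,0]
    - [0,0,0]
    - [0,0,0]
    - [0,0,0]
  jaw: [0.65,0.65,0.5,0.4,0.2]

```text
time_s: 23.35
eef_pos: [0.4978, 0.2804, 0.0912]
eef_rot: [-0.0, 1.0, 0.0, 0.0]
wrist_force: [-1.6, 0.3, 4.0]
opening: 0.474
grasp_force: 59.8
```

Call:
arm_command:
  dp:
    - [0,0,0]
    - [0,0,0]
    - [0,0,-0.02]
    - [0,0,-0.06]
    - [0,0,-0.14]
  turn:
    - [0,0,0]
    - [0,0,0]
    - [0,0,0]
    - [0,0,0]
    - [0,0,0]
  jaw: [0,0,0,0,0]

```text
time_s: 23.98
eef_pos: [0.4968, 0.2799, 0.1253]
eef_rot: [0.0, 1.0, 0.0, -0.001]
wrist_force: [0.5, 0.6, -1.2]
opening: 0.478
grasp_force: 60.8
```

```bash
python3 chk.py w19;python3 -c "
import cv2;cv2.imwrite('pics/w19c.png',cv2.resize(cv2.imread('pics/w19.png')[110:350,200:440],None,fx=2.5,fy=2.5))"
```

```text
23.975 [0.4968 0.2799 0.1253] 0.4779300469741997 [ 0.4666  0.5703 -1.1605]
felt x0,x1,y0 362 382 341 [0.3558 0.2321] [0.3503 0.2337]
brass [  270   175    99   144 11942]
brass [ 261  355  120   29 2487]
dot [320.5102 276.5714] 49 [0.4966 0.2795]
```

View pics/w19c.png

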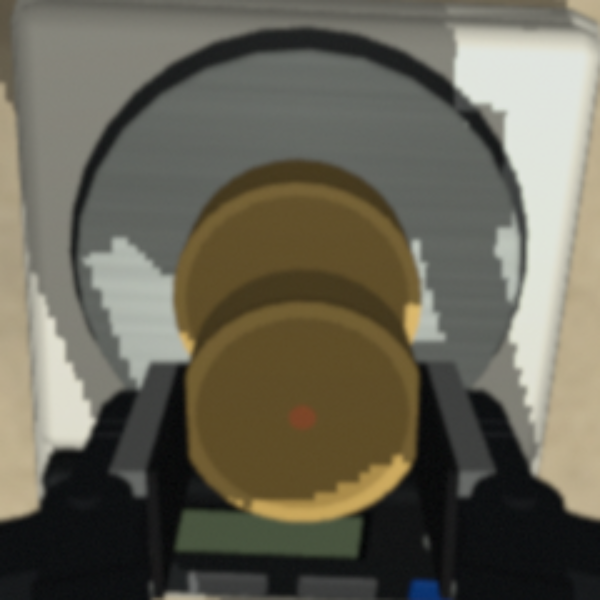

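Weight_200 is held level with its dot at (320,277). Carrying it to cup_200.

Call:
arm_command:
  dp:
    - [0,0,-0.16]
    - [-0.1,0.1,-0.3]
    - [-0.22,0.28,-0.32]
    - [-0.31,0.5,-0.32]
    - [-0.31,0.74,-0.32]
  turn:
    - [0,0,0]
    - [0,0,0]
    - [0,0,0]
    - [0,0,0]
    - [0,0,0]
  jaw: [0,0,0,0,0]

```text
time_s: 24.65
eef_pos: [0.4187, 0.0944, 0.2057]
eef_rot: [0.0, 1.0, 0.001, 0.0]
wrist_force: [1.0, -0.8, -2.9]
opening: 0.478
grasp_force: 61.3
```

Call:
arm_command:
  dp:
    - [0,0.24,0]
    - [0,0.48,0]
    - [0,0.72,0]
    - [0,0.92,0]
    - [0,1.0,0]
  turn:
    - [0,0,0]
    - [0,0,0]
    - [0,0,0]
    - [0,0,0]
    - [0,0,0]
  jaw: [0,0,0,0,0]

```text
time_s: 25.28
eef_pos: [0.42, -0.1577, 0.2059]
eef_rot: [0.001, 1.0, -0.001, 0.0]
wrist_force: [-0.5, 0.7, -2.4]
opening: 0.481
grasp_force: 61.4
```

Call:
arm_command:
  dp:
    - [0.06,0.18,0]
    - [0.2,0.34,0]
    - [0.34,0.48,0]
    - [0.47,0.56,0]
    - [0.523,0.563,0]
  turn:
    - [0,0,0]
    - [0,0,0]
    - [0,0,0]
    - [0,0,0]
    - [0,0,0]
  jaw: [0,0,0,0,0]

```text
time_s: 25.9
eef_pos: [0.552, -0.2969, 0.205]
eef_rot: [0.0, 1.0, -0.0, -0.0]
wrist_force: [0.6, -0.0, -1.4]
opening: 0.475
grasp_force: 61.4
```

Call:
arm_command:
  dp:
    - [0,0,0]
    - [0,0,0]
  turn:
    - [0,0,0]
    - [0,0,0]
  jaw: [0,0]

```text
time_s: 26.15
eef_pos: [0.5503, -0.2945, 0.2054]
eef_rot: [-0.0, 1.0, 0.0, -0.0]
wrist_force: [0.1, -0.4, -2.5]
opening: 0.471
grasp_force: 61.4
```

```bash
python3 cups.py w20
```

```text
26.15 [ 0.5503 -0.2945  0.2054]
[429.1601 146.4773] 331 [ 0.5698 -0.4119] [0.0408 0.0353]
[320.8729 170.8554] 2179 [ 0.5506 -0.2953] [0.0537 0.0536]
[544.9962 181.7829] 525 [ 0.5395 -0.5239] [0.0263 0.0261]
[390.9802 256.8591] 809 [ 0.453  -0.3724] [0.0455 0.0501]
[505.0394 280.4016] 381 [ 0.4249 -0.5025] [0.0243 0.0263]
[616.0456 286.2934] 351 [ 0.4175 -0.6293] [0.0246 0.0249]
```

Call:
arm_command:
  dp:
    - [0,0,0.15]
    - [0,0,0.36]
    - [0,0,0.55]
    - [0,0,0.67]
    - [0,0,0.7]
  turn:
    - [0,0,0]
    - [0,0,0]
    - [0,0,0]
    - [0,0,0]
    - [0,0,0]
  jaw: [0,0,0,0,0]

```text
time_s: 26.82
eef_pos: [0.5491, -0.294, 0.0286]
eef_rot: [-0.001, 1.0, 0.0, -0.002]
wrist_force: [0.0, 0.1, -2.6]
opening: 0.477
grasp_force: 61.4
```

Call:
arm_command:
  dp:
    - [0,0,0]
    - [0,0,0]
    - [0,0,0]
    - [0,0,0]
    - [0,0,0]
  turn:
    - [0,0,0]
    - [0,0,0]
    - [0,0,0]
    - [0,0,0]
    - [0,0,0]
  jaw: [0,0,0,0,0]

```text
time_s: 27.45
eef_pos: [0.5511, -0.2956, 0.0308]
eef_rot: [0.0, 1.0, 0.0, 0.0]
wrist_force: [0.6, -0.3, -0.7]
opening: 0.474
grasp_force: 61.4
```

```bash
python3 chk.py w21
```

```text
27.45 [ 0.5511 -0.2956  0.0308] 0.4735339297098381 [ 0.6062 -0.2642 -0.712 ]
felt x0,x1,y0 507 583 173 [ 0.5907 -0.4065] [ 0.5754 -0.4042]
felt x0,x1,y0 269 369 201 [ 0.5762 -0.2953] [ 0.5661 -0.2938]
felt x0,x1,y0 429 456 375 [ 0.4654 -0.37  ] [ 0.4541 -0.3691]
brass [ 273  219   96  100 7651]
dot [320.3889 276.4259] 54 [ 0.551 -0.296]
```

Call:
arm_command:
  dp:
    - [0,-0.002,0.015]
    - [0,-0.002,0.03]
    - [0,-0.002,0.045]
    - [0,-0.002,0.055]
    - [0,-0.002,0.057]
  turn:
    - [0,0,0]
    - [0,0,0]
    - [0,0,0]
    - [0,0,0]
    - [0,0,0]
  jaw: [0,0,0,0,0]

```text
time_s: 28.12
eef_pos: [0.5509, -0.2949, 0.0163]
eef_rot: [-0.0, 1.0, 0.0, -0.0]
wrist_force: [-1.0, 0.8, 2.3]
opening: 0.474
grasp_force: 61.8
```

Call:
arm_command:
  dp:
    - [0,0,0]
    - [0,0,0]
  turn:
    - [0,0,0]
    - [0,0,0]
  jaw: [0,0]

```text
time_s: 28.38
eef_pos: [0.5511, -0.295, 0.0163]
eef_rot: [0.0, 1.0, 0.0, 0.0]
wrist_force: [0.6, -0.6, -1.9]
opening: 0.475
grasp_force: 61.5
```

Call:
arm_command:
  dp:
    - [0,0,0]
    - [0,0,0]
    - [0,0,0]
    - [0,0,-0.1]
    - [0,0,-0.3]
  turn:
    - [0,0,0]
    - [0,0,0]
    - [0,0,0]
    - [0,0,0]
    - [0,0,0]
  jaw: [0.56,0.65,0.7,0.7,0.7]

```text
time_s: 29.0
eef_pos: [0.5493, -0.2937, 0.0896]
eef_rot: [-0.002, 1.0, 0.0, -0.002]
wrist_force: [-0.1, 0.0, -0.1]
opening: 0.7
grasp_force: 0.0
```

```bash
python3 after.py w22 .024 | head -8
```

```text
29.0 [ 0.5493 -0.2937  0.0896] 0.6997130660269494
brass [ 474  158   60   54 2424] [ 0.5708 -0.4102  0.02  ]
brass [ 290  178   68   69 3680] [ 0.5509 -0.2955  0.02  ]
dot [507. 186.] 23 [ 0.5703 -0.4106]
dot [628.0828 204.2897] 145 [ 0.5583 -0.4895]
dot [615.     218.9123] 57 [ 0.5483 -0.4839]
dot [322.9474 215.1579] 19 [ 0.5506 -0.2955]
dot [621.3333 223.3333] 6 [ 0.5453 -0.4888]
```

Weights 100 and 200 are centred in their cups. Back for weight_500.

Call:
arm_command:
  dp:
    - [0,0,-0.2]
    - [-0.16,0,-0.4]
    - [-0.36,-0.08,-0.46]
    - [-0.5,-0.24,-0.46]
    - [-0.53,-0.46,-0.46]
  turn:
    - [0,0,0]
    - [0,0,0]
    - [0,0,0]
    - [0,0,0]
    - [0,0,0]
  jaw: [1,1,1,1,1]

```text
time_s: 29.68
eef_pos: [0.417, -0.1799, 0.2067]
eef_rot: [0.001, 1.0, -0.002, 0.001]
wrist_force: [0.6, 0.6, 0.7]
opening: 1.0
grasp_force: 0.0
```

Call:
arm_command:
  dp:
    - [0,-0.24,0]
    - [0,-0.48,0]
    - [0,-0.72,0]
    - [0,-0.92,0]
    - [0,-1.0,0]
  turn:
    - [0,0,0]
    - [0,0,0]
    - [0,0,0]
    - [0,0,0]
    - [0,0,0]
  jaw: [1,1,1,1,1]

```text
time_s: 30.3
eef_pos: [0.4181, 0.0724, 0.2066]
eef_rot: [-0.0, 1.0, 0.002, 0.001]
wrist_force: [0.6, -0.6, 0.1]
opening: 1.001
grasp_force: 0.0
```

Call:
arm_command:
  dp:
    - [0,-0.24,0]
    - [0,-0.48,0]
    - [0.1,-0.68,0]
    - [0.25,-0.82,0]
    - [0.312,-0.843,0]
  turn:
    - [0,0,0]
    - [0,0,0]
    - [0,0,0]
    - [0,0,0]
    - [0,0,0]
  jaw: [1,1,1,1,1]

```text
time_s: 30.92
eef_pos: [0.4976, 0.2831, 0.2062]
eef_rot: [-0.0, 1.0, 0.001, 0.0]
wrist_force: [-0.2, -0.2, -0.6]
opening: 1.003
grasp_force: 0.0
```

Call:
arm_command:
  dp:
    - [0,0,0.1]
    - [0,0,0.18]
    - [0,0,0.2]
    - [0,0,0.2]
    - [0,0,0.2]
  turn:
    - [0,0,0]
    - [0,0,0]
    - [0,0,0]
    - [0,0,0]
    - [0,0,0]
  jaw: [1,1,1,1,1]

```text
time_s: 31.55
eef_pos: [0.497, 0.2809, 0.1575]
eef_rot: [-0.0, 1.0, 0.0, 0.001]
wrist_force: [0.3, 0.0, 0.4]
opening: 1.003
grasp_force: 0.0
```

```bash
python3 after.py w23 .083|head -6;python3 -c "
import cv2;cv2.imwrite('pics/w23c.png',cv2.imread('pics/w23.png'))"
```

```text
31.55 [0.497  0.2809 0.1575] 1.0032738150216158
brass [ 279  165   84   87 5645] [0.4783 0.2807 0.02  ]
brass [600 260  23  19 207] [0.4225 0.0155 0.02  ]
dot [320.  212.5] 14 [0.4974 0.2809]
dot [545.4167 240.4167] 12 [0.477  0.1256]
dot [603.2632 265.5789] 57 [0.4577 0.0809]
```

View pics/w23c.png

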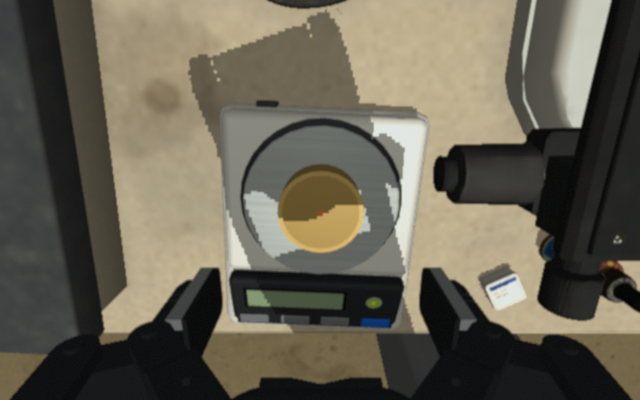

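Weight_500's dot is at (320,212), giving (0.4974,0.2809), centred under the tool. The microscope knob's tip at (435,175) stays outside the fingers.

Call:
arm_command:
  dp:
    - [0.002,0,0.1]
    - [0.002,0,0.22]
    - [0.002,0,0.31]
    - [0.002,0,0.345]
    - [0.002,0,0.345]
  turn:
    - [0,0,0]
    - [0,0,0]
    - [0,0,0]
    - [0,0,0]
    - [0,0,0]
  jaw: [0.92,0.9,0.9,0.9,0.9]

```text
time_s: 32.22
eef_pos: [0.497, 0.2808, 0.0703]
eef_rot: [0.0, 1.0, 0.0, -0.0]
wrist_force: [0.7, 0.1, 0.0]
opening: 0.897
grasp_force: 0.0
```

Call:
arm_command:
  dp:
    - [0,0,0]
    - [0,0,0]
    - [0,0,0]
  turn:
    - [0,0,0]
    - [0,0,0]
    - [0,0,0]
  jaw: [0.9,0.85,0.8]

```text
time_s: 32.6
eef_pos: [0.4972, 0.2809, 0.0707]
eef_rot: [-0.0, 1.0, 0.0, 0.001]
wrist_force: [0.3, -0.0, -0.2]
opening: 0.798
grasp_force: 0.0
```

```bash
python3 chk.py w24
```

```text
32.6 [0.4972 0.2809 0.0707] 0.798331116998978 [ 0.3328 -0.0351 -0.2077]
brass [  254   202   133   136 14034]
dot [320.  281.5] 56 [0.4946 0.2807]
```

Call:
arm_command:
  dp:
    - [0,0,0]
    - [0,0,0]
    - [0,0,0]
    - [0,0,0]
    - [0,0,0]
  turn:
    - [0,0,0]
    - [0,0,0]
    - [0,0,0]
    - [0,0,0]
    - [0,0,0]
  jaw: [0.7,0.6,0.4,0.2,0]

```text
time_s: 33.28
eef_pos: [0.4971, 0.2809, 0.0708]
eef_rot: [-0.0, 1.0, 0.0, 0.0]
wrist_force: [-2.1, 1.0, 5.3]
opening: 0.646
grasp_force: 62.4
```

Call:
arm_command:
  dp:
    - [0,0,0]
    - [0,0,-0.01]
    - [0,0,-0.03]
    - [0,0,-0.07]
    - [0,0,-0.14]
  turn:
    - [0,0,0]
    - [0,0,0]
    - [0,0,0]
    - [0,0,0]
    - [0,0,0]
  jaw: [0,0,0,0,0]

```text
time_s: 33.9
eef_pos: [0.4962, 0.2805, 0.1053]
eef_rot: [0.0, 1.0, 0.0, -0.001]
wrist_force: [0.4, -0.3, -5.8]
opening: 0.644
grasp_force: 64.4
```

```bash
python3 chk.py w25;python3 -c "
import cv2;cv2.imwrite('pics/w25c.png',cv2.resize(cv2.imread('pics/w25.png')[110:350,200:440],None,fx=2,fy=2))"
```

```text
33.9 [0.4962 0.2805 0.1053] 0.6440896944486719 [ 0.4043 -0.2935 -5.8027]
felt x0,x1,y0 366 396 359 [0.3534 0.2277] [0.3485 0.2276]
brass [  254   202   134   135 14192]
brass [ 250  371  138   18 1094]
dot [320.5  280.64] 50 [0.4941 0.28  ]
```

View pics/w25c.png

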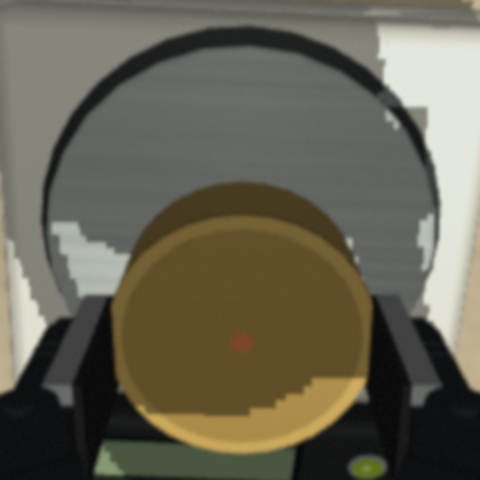

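Weight_500 is held level and centred: 5.8 N on the wrist, dot at (320,281). Carrying it to cup_500.

Call:
arm_command:
  dp:
    - [0,0,-0.12]
    - [0,0,-0.3]
    - [-0.12,0.12,-0.4]
    - [-0.25,0.3,-0.4]
    - [-0.31,0.5,-0.4]
  turn:
    - [0,0,0]
    - [0,0,0]
    - [0,0,0]
    - [0,0,0]
    - [0,0,0]
  jaw: [0,0,0,0,0]

```text
time_s: 34.58
eef_pos: [0.4182, 0.1551, 0.2061]
eef_rot: [-0.0, 1.0, 0.001, 0.001]
wrist_force: [1.2, -0.7, -4.1]
opening: 0.642
grasp_force: 65.7
```

Call:
arm_command:
  dp:
    - [0,0.2,0]
    - [0,0.4,0]
    - [0,0.6,0]
    - [0,0.8,0]
    - [0,1.0,0]
  turn:
    - [0,0,0]
    - [0,0,0]
    - [0,0,0]
    - [0,0,0]
    - [0,0,0]
  jaw: [0,0,0,0,0]

```text
time_s: 35.2
eef_pos: [0.4195, -0.0961, 0.2062]
eef_rot: [0.001, 1.0, 0.0, 0.001]
wrist_force: [1.1, 0.5, -4.5]
opening: 0.643
grasp_force: 65.8
```

Call:
arm_command:
  dp:
    - [0,0.2,0]
    - [0.02,0.4,0]
    - [0.04,0.6,0]
    - [0.06,0.8,0]
    - [0.08,0.96,0]
  turn:
    - [0,0,0]
    - [0,0,0]
    - [0,0,0]
    - [0,0,0]
    - [0,0,0]
  jaw: [0,0,0,0,0]

```text
time_s: 35.83
eef_pos: [0.4396, -0.3366, 0.206]
eef_rot: [0.001, 1.0, -0.0, 0.001]
wrist_force: [0.1, 0.6, -5.6]
opening: 0.643
grasp_force: 65.7
```

Call:
arm_command:
  dp:
    - [0,0.05,0]
    - [0,0.1,0]
    - [0,0.103,0]
    - [0,0.103,0]
    - [0,0.103,0]
  turn:
    - [0,0,0]
    - [0,0,0]
    - [0,0,0]
    - [0,0,0]
    - [0,0,0]
  jaw: [0,0,0,0,0]

```text
time_s: 36.45
eef_pos: [0.4397, -0.3591, 0.2051]
eef_rot: [-0.0, 1.0, 0.001, 0.0]
wrist_force: [1.1, 0.0, -5.0]
opening: 0.644
grasp_force: 65.9
```

```bash
python3 cups.py w26
```

```text
36.45 [ 0.4397 -0.3591  0.2051]
[368.3246  32.8043] 419 [ 0.5714 -0.4119] [0.041 0.039]
[263.4139  59.3368] 389 [ 0.5519 -0.2937] [0.0518 0.0469]
[498.9717  64.892 ] 741 [ 0.5399 -0.5234] [0.0273 0.0266]
[320.6405 170.4289] 3374 [ 0.4407 -0.3597] [0.0628 0.0677]
[167.1257 180.6503] 183 [ 0.4238 -0.2003] [0.0286 0.0278]
[459.8895 184.7477] 543 [ 0.4259 -0.5021] [0.0264 0.0268]
[582.0632 191.9545] 506 [ 0.4184 -0.6287] [0.0258 0.026 ]
```

Call:
arm_command:
  dp:
    - [0,0.003,0.14]
    - [0,0.003,0.32]
    - [0,0.003,0.5]
    - [0,0.003,0.63]
    - [0,0.003,0.68]
  turn:
    - [0,0,0]
    - [0,0,0]
    - [0,0,0]
    - [0,0,0]
    - [0,0,0]
  jaw: [0,0,0,0,0]

```text
time_s: 37.12
eef_pos: [0.4387, -0.3592, 0.033]
eef_rot: [-0.002, 1.0, 0.0, -0.001]
wrist_force: [-0.2, 0.4, -5.6]
opening: 0.647
grasp_force: 65.8
```

Call:
arm_command:
  dp:
    - [0,0,0]
    - [0,0,0]
    - [0,0,0]
    - [0,0,0]
    - [0,0,0]
  turn:
    - [0,0,0]
    - [0,0,0]
    - [0,0,0]
    - [0,0,0]
    - [0,0,0]
  jaw: [0,0,0,0,0]

```text
time_s: 37.75
eef_pos: [0.4397, -0.361, 0.0355]
eef_rot: [0.0, 1.0, 0.0, 0.0]
wrist_force: [-0.2, 0.2, -5.7]
opening: 0.645
grasp_force: 65.8
```

```bash
python3 chk.py w27
```

```text
37.75 [ 0.4397 -0.361   0.0355] 0.6452948111032487 [-0.1859  0.1643 -5.6757]
felt x0,x1,y0 137 230 0 [ 0.5553 -0.3017] [ 0.5353 -0.3062]
felt x0,x1,y0 405 464 0 [ 0.5553 -0.4111] [ 0.5533 -0.4109]
felt x0,x1,y0 256 379 185 [ 0.4718 -0.3599] [ 0.4609 -0.356 ]
felt x0,x1,y0 550 601 243 [ 0.4393 -0.4995] [ 0.4259 -0.5026]
felt x0,x1,y0 2 56 244 [ 0.4388 -0.2037] [ 0.4299 -0.2012]
brass [  254   202   134   135 14064]
dot [320.6296 280.5   ] 54 [ 0.4376 -0.3615]
```

Call:
arm_command:
  dp:
    - [0.001,-0.004,0.015]
    - [0.001,-0.004,0.03]
    - [0.001,-0.004,0.045]
    - [0.001,-0.004,0.06]
    - [0.001,-0.004,0.065]
  turn:
    - [0,0,0]
    - [0,0,0]
    - [0,0,0]
    - [0,0,0]
    - [0,0,0]
  jaw: [0,0,0,0,0]

```text
time_s: 38.42
eef_pos: [0.4397, -0.3596, 0.0189]
eef_rot: [-0.0, 1.0, 0.0, -0.0]
wrist_force: [-2.9, 3.9, 5.7]
opening: 0.645
grasp_force: 67.1
```

Call:
arm_command:
  dp:
    - [0,0,0]
    - [0,0,0]
  turn:
    - [0,0,0]
    - [0,0,0]
  jaw: [0,0]

```text
time_s: 38.67
eef_pos: [0.4398, -0.3599, 0.0189]
eef_rot: [0.0, 1.0, 0.0, 0.0]
wrist_force: [-0.4, 1.4, -1.7]
opening: 0.645
grasp_force: 66.2
```

Call:
arm_command:
  dp:
    - [0,0,0]
    - [0,0,0]
    - [0,0,0]
    - [0,0,-0.1]
    - [0,0,-0.3]
  turn:
    - [0,0,0]
    - [0,0,0]
    - [0,0,0]
    - [0,0,0]
    - [0,0,0]
  jaw: [0.72,0.8,0.85,0.85,0.85]

```text
time_s: 39.3
eef_pos: [0.4385, -0.3584, 0.0925]
eef_rot: [-0.002, 1.0, 0.0, -0.002]
wrist_force: [0.5, -0.2, 1.1]
opening: 0.85
grasp_force: 0.0
```

Call:
arm_command:
  dp:
    - [0,0,-0.2]
    - [0,0,-0.4]
    - [0.1,-0.1,-0.6]
    - [0.2,-0.2,-0.7]
    - [0.2,-0.2,-0.7]
  turn:
    - [0,0,0]
    - [0,0,0]
    - [0,0,0]
    - [0,0,0]
    - [0,0,0]
  jaw: [0.85,0.85,0.85,0.85,0.85]

```text
time_s: 39.92
eef_pos: [0.4921, -0.3092, 0.272]
eef_rot: [0.002, 1.0, 0.002, 0.002]
wrist_force: [1.1, 0.1, -0.5]
opening: 0.852
grasp_force: 0.0
```

```bash
python3 after.py w28 .024 | grep -v ^dot; cp pics/w28.png pics/final.png; python3 -c "
from bench import *;import cv2,numpy as np
S=camera('side');a=cv2.resize(S[170:300,260:420],(640,520),interpolation=cv2.INTER_CUBIC);cv2.imwrite('pics/sfinal.png',a)"
```

```text
39.925 [ 0.4921 -0.3092  0.272 ] 0.8516869265525207
brass [501   0  27  10 205] [ 0.6556 -0.5059  0.02  ]
brass [397  78  32  28 716] [ 0.57   -0.4118  0.02  ]
brass [ 289   90   37   39 1129] [ 0.5505 -0.2954  0.02  ]
brass [ 339  181   49   50 1916] [ 0.438  -0.3613  0.02  ]
brass [  0 209  11  23 158] [0.4179 0.0769 0.02  ]
brass [220 208  20  20 305] [ 0.4222 -0.2007  0.02  ]
brass [  58  213   49   40 1442] [ 0.4024 -0.0154  0.02  ]
```

View pics/final.png

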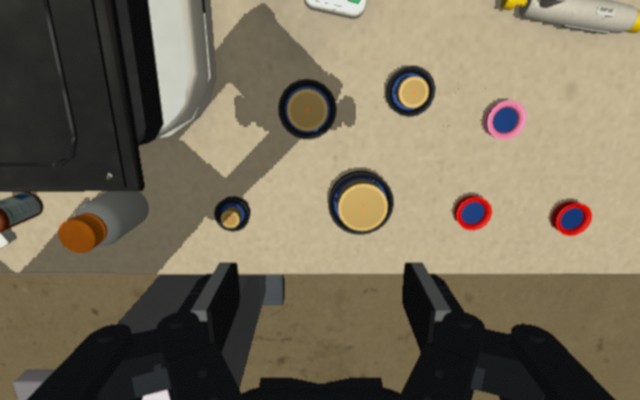

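The final picture shows all four weights flat in their own cups: (231,217), (411,93), (307,108) and (362,207). The bottles are upright at left and the gripper is clear, so I hand in.

```bash
python3 -c "
from bench import *;print(hand_in())"
```

```text
the job is handed in; nothing more can be done
None
```

The four weights are in their own cups, both bottles are still upright, and I handed the job in at about 40 s on the robot's clock; the hand-in returned no verdict.

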